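# Arm the press at its guarded switch

## Task

Arm the bench press at the switch box with the red guard: lift the hinged red guard with a finger by its lip, and with the guard riding on the finger push the toggle beneath it fully over from the lip side to the hinge side, then draw the finger out and let the guard drop shut. It is all done by touch with the fingers, with light force: grip nothing and pick nothing up, do not move the loose things around, and leave the switch under the yellow guard alone.

Things in the scene. Friction and masses are not known exactly. Their poses are not given: they have to be found in the camera images.
- red_box: low grey switch box fixed to the worktop, 72 mm deep (x) by 84 mm wide (y), top 36 mm above the worktop, with a red hinged guard on top. Origin at worktop level straight below the toggle's pivot; its x axis points from the lip side of the guard towards its hinge side, z up. The box reaches from x = -20 to +52 mm. Its x axis points to the robot's left (world +y) within 0.3 rad, so the lip is on the robot's right
- red_hinge (a point): middle of the red guard's hinge axis, which runs along the box's y; at x = +20 mm, 60 mm above the worktop
- red_lip (a point): outer edge of the red guard's lip, at the level of its underside, middle of its width; 47 mm from the hinge axis, overhanging the front of the box by 7 mm (at x = -27 mm, 60 mm up, when shut). The lip is a tab 36 mm wide with a 8 mm round bead along its edge; it stands out 9 mm from the guard's front wall, and lip and front wall end 24 mm above the box top, so that a finger can go in beneath
- red_guard (a joint): red plastic guard, an inverted channel 38 mm long and 56 mm wide (50 mm between its two side cheeks), its inside 13 mm above the hinge axis, its top 16 mm above it, about 50 g. 0 = shut, grows as the lip end is lifted, stop at 1.2 rad; it does not stay up but falls shut by its own weight whenever nothing supports it
- red_toggle (a joint): steel bat-handle toggle under the red guard, 8 mm thick, pivot at x = 0 on the box, 37 mm above the worktop. 0 = off, leaning 0.38 rad towards the lip side (it may start up to 0.08 rad from there); 0.76 = on, leaning 0.38 rad towards the hinge side; stays where it is left; needs about 2 N at its end
- red_toggle_tip (a point): rounded end of the toggle under the red guard, 22 mm from its pivot (at x = -8 mm, 57 mm above the worktop when off; x = +8 mm when on)
- yellow_box: low grey switch box fixed to the worktop, 72 mm deep (x) by 84 mm wide (y), top 36 mm above the worktop, with a yellow hinged guard on top. Origin at worktop level straight below the toggle's pivot; its x axis points from the lip side of the guard towards its hinge side, z up. The box reaches from x = -20 to +52 mm. Its x axis points to the robot's left (world +y) within 0.3 rad, so the lip is on the robot's right
- yellow_hinge (a point): middle of the yellow guard's hinge axis, which runs along the box's y; at x = +20 mm, 60 mm above the worktop
- yellow_lip (a point): outer edge of the yellow guard's lip, at the level of its underside, middle of its width; 47 mm from the hinge axis, overhanging the front of the box by 7 mm (at x = -27 mm, 60 mm up, when shut). The lip is a tab 36 mm wide with a 8 mm round bead along its edge; it stands out 9 mm from the guard's front wall, and lip and front wall end 24 mm above the box top, so that a finger can go in beneath
- yellow_guard (a joint): yellow plastic guard, an inverted channel 38 mm long and 56 mm wide (50 mm between its two side cheeks), its inside 13 mm above the hinge axis, its top 16 mm above it, about 50 g. 0 = shut, grows as the lip end is lifted, stop at 1.2 rad; it does not stay up but falls shut by its own weight whenever nothing supports it
- yellow_toggle (a joint): steel bat-handle toggle under the yellow guard, 8 mm thick, pivot at x = 0 on the box, 37 mm above the worktop. 0 = off, leaning 0.38 rad towards the lip side (it may start up to 0.08 rad from there); 0.76 = on, leaning 0.38 rad towards the hinge side; stays where it is left; needs about 2 N at its end
- yellow_toggle_tip (a point): rounded end of the toggle under the yellow guard, 22 mm from its pivot (at x = -8 mm, 57 mm above the worktop when off; x = +8 mm when on)
- loose_loupe: black eye loupe standing loose, a cup 36 mm across and 30 mm tall; origin at the centre of its underside; a bystander
- pot: small round parts pot, cream with a dark lid, 42 mm across, 20 mm tall, loose; origin at the centre of its underside; a bystander
- valve: black waisted pick-up knob, 26 mm across, 32 mm tall, loose; origin at the centre of its underside; a bystander
Mind the look-alikes: they are no part of the job. Leave any turquoise look-alike of the yellow_box alone.

How it is judged:
By the outcome, as a careful person would: the job done as asked, in the order asked, and still so for the second after the job is handed in, with the robot touching nothing.
It also fails if it takes over 40 s, if anything falls off the work surface, if the arm or the gripper's body presses on something with over 40 N, if the wrist force passes 120 N, or if a joint passes its speed limit or range.

## Robot

A 6-joint arm with a two-finger parallel gripper is mounted at the origin on a cart in front of the work surface, level with it; the furniture and walls round the work are solid. World frame = base frame: x ahead of the robot, y to its left, z up, the work surface at z = 0. Lengths are in m, angles in rad, forces in N, time in s.
With the tool pointing down it reaches from about 0.275 to 0.875 m from the base axis. Payload 12.5 kg.
Tool frame: the origin (TCP) lies midway between the tips of the shut fingers; the grasp point (between the pads) lies 19 mm behind it; z points along the fingers, y is the direction in which the jaws open and shut (so a half turn about z gives the same grasp; the last joint's range is limited). The gripper opens to 85 mm and grips with 20 to 120 N. Pads are 22 mm wide; open, the fingers measure 114 mm over their backs; the gripper's body (76 mm by 85 mm) begins 54 mm behind the grasp point. The pads swing forward as they close: fully open they stand 13 mm farther back than shut.
Start: joints at [1.026, 0.351, 1.652, -0, 1.139, -0.085], TCP at [0.244, 0.493, 0.231] pointing down, gripper open.
Joint ranges: [-2.75, 2.75], [-0.79, 2.1], [0.01, 2.65], [-1.57, 4.71], [0.07, 3.14], [-2.87, 2.87]. Speed limits (rad/s): [2.22, 2.22, 2.79, 3.14, 3.14, 3.14].

## Interface

Orientations are given as a unit quaternion [x, y, z, w].
In Python, from plant import bot gives the robot as it stands.
- The arm moves only by the tool play_rows, never from a script. Its argument "deltas" is text: rows parted by semicolons, each of 6 numbers parted by spaces: the shift along the world's x, y, z as a fraction of full scale, then the turn, a rotation vector about the world's x, y, z as a fraction of full scale. In form: dx dy dz rx ry rz; .... A call has 1 to 20 rows; each row is the pose to reach, as a shift and turn from the pose commanded when the call began; what a row does not reach only later rows make up. Full scale, the value 1, is 500 mm for a shift and pi/2 rad for a turn. A row lasts 1/12 s, in which the tool goes at most 41.7 mm and 7.16 degrees, less where a joint would pass 70% of its speed; a pose out of reach is approached as far as the arm can. A call with a number of a shift or a turn outside -1 to 1 is refused whole. A call with a gripper value outside its range is refused whole. "gripper" is the opening, from -1 (shut) to 1 (fully open), set as the call begins (left out, the last holds). The fingers move at their own pace and stop on an object; "squeeze" is the grip in N (left out, the last holds). Time passes only in rows, so rows that repeat a pose let the fingers close. It gives the time, the measured TCP pose, the force and the opening at its end, in the units of the state.
- bot.get_state(): the state, without advancing time (a new reading comes with each control period).
- bot.grab_frame(name): name is "scene" or "top" or "wrist"; returns the picture (384x512x3 uint8, red, green, blue); there is no depth.
- bot.camera_model(name): a dict with "fov_y" (degrees; the focal length in pixels is half the picture's height over the tangent of half this angle, whatever the lens; pixels are square), "cx", "cy" (the principal point, pixels), "dist" ([k1, k2, p1, p2, k3] as OpenCV has them; the pictures are not rectified), "rvec" (rotation vector, rad) and "tvec" (3), from world to camera coordinates, as OpenCV has them; the wrist camera has in their place "mount" (4x4, takes a point from camera to tool coordinates, whose origin is the TCP and whose axes are the flange's). Camera axes: x right, y down, z forward; pixel columns grow to the right and rows downward; lengths in m; the calibration is good to about 2 mm. A picture is of the moment at which its call begins: read the wrist's pose just before it. camera_model takes no time and is no camera call.
- bot.hand_in(): hands the job in, once; it reports no verdict.
Trained networks look in the newest picture that a camera, given by its name, has taken for a name from the list of things; names that differ only in an ending like _2 or _b are one class to them, and where a whole thing is asked for, a point or a joint stands for the part that bears it (a point fixed in the world has none). Each returns a list of dicts, best first, with "score" (0 to 1); they miss things now and then, are a little off and sometimes report something else, mostly with a low value. They report only what shows in the picture. A call takes as long as a camera call. They do not tell look-alikes from the thing itself.
- bot.masks_of(thing, camera): "mask" (384x512 bool, what is visible of it) and "extent" ([left, top, width, height] in pixels, round what is visible of it).
- bot.spot_point(thing, camera): "point" ([column, row] in pixels: a listed point, or the origin of a listed thing).
The state is a dict: "time": time; "q": joint angles; "joint_velocities": joint speeds; "joint_torque": joint torques, N m; "tcp_pos": TCP position; "eef_rot": TCP orientation; "wrist_force": force on the tool from outside, world axes, zero at the start; "wrist_torque": the same for the moment, N m; "finger_gap": opening from 0.0 (shut) to 1.0 (fully open).
Only numpy, scipy, OpenCV 4.12 (cv2) and the standard library are available. Lean on these libraries where they do the work, as an engineer would, in place of code of your own. Each camera call takes 0.05 s, during which the arm holds its last target.

## Working session

There is one attempt and no reset: what is moved stays moved. The work goes in short steps, Python scripts to look and compute and a tool call to move; the robot and the scene stay as the last step left them, time stands still between calls to the robot, and variables do not carry over. Pictures are saved under pics/ and viewed, and the job is handed in when it is done.

Besides the shell and the picture viewer there is one more tool, called after "Call:" as a command line: name --argument value ..., lists and objects as JSON in quotes. play_rows: Moves the arm, as the interface text tells. Its arguments: {"type":"object","properties":{"deltas":{"type":"string"},"gripper":{"type":"number"},"squeeze":{"type":"number"}},"required":["deltas"]}

```bash
ls; mkdir -p pics; cat > h.py <<'E'
from plant import bot
import numpy as np, cv2
def cam(n):
    m=bot.camera_model(n); f=192/np.tan(np.radians(m['fov_y'])/2)
    K=np.array([[f,0,m['cx']],[0,f,m['cy']],[0,0,1.]]); return m,K,np.array(m['dist'],float)
def extr(n,st=None):
    m,K,d=cam(n)
    if 'rvec' in m:
        R,_=cv2.Rodrigues(np.array(m['rvec'],float)); t=np.array(m['tvec'],float).ravel()
    else:
        from scipy.spatial.transform import Rotation as Ro
        T=np.eye(4);T[:3,:3]=Ro.from_quat(st['eef_rot']).as_matrix();T[:3,3]=st['tcp_pos']
        W=np.linalg.inv(T@np.array(m['mount'])); R,t=W[:3,:3],W[:3,3]
    return K,d,R,t
def proj(n,P,st=None):
    K,d,R,t=extr(n,st); return cv2.projectPoints(np.array(P,float).reshape(-1,3),cv2.Rodrigues(R)[0],t,K,d)[0].reshape(-1,2)
def ray(n,uv,st=None):
    K,d,R,t=extr(n,st); u=cv2.undistortPoints(np.array([[uv]],float),K,d)[0,0]
    D=R.T@np.array([u[0],u[1],1]); return -R.T@t, D/np.linalg.norm(D)
def atz(n,uv,z,st=None):
    o,D=ray(n,uv,st); return o+D*(z-o[2])/D[2]
def save(im,name): cv2.imwrite('pics/'+name,im[:,:,::-1])
E
python3 - <<'E'
from h import *
s=bot.get_state(); print(s)
for n in ['scene','top','wrist']:
    save(bot.grab_frame(n),n+'0.png')
    print(n,extr(n,s)[0][0,0], [np.round(x,3) for x in (-extr(n,s)[2].T@extr(n,s)[3],)])
for n in ['scene','top']:
    for t in ['red_hinge','red_lip','red_box','yellow_box','red_toggle_tip','loose_loupe','pot','valve']:
        print(n,t,[(np.round(x['point'],1),round(x['score'],2)) for x in bot.spot_point(t,n)])
E
```

```text
pics
{'time': 0.0, 'q': array([ 1.02643791e+00,  3.51219050e-01,  1.65242642e+00,  3.39163926e-06,
        1.13907991e+00, -8.45688808e-02]), 'joint_velocities': array([ 0.00032864, -0.0006763 ,  0.0006202 ,  0.00094722, -0.00027441,
       -0.00106708]), 'joint_torque': array([ 5.66251802e-04, -5.06099975e+01, -2.91411120e+01, -1.12008938e-04,
        4.44263263e-03, -5.64740139e-05]), 'tcp_pos': array([0.24385932, 0.49261969, 0.23076694]), 'eef_rot': array([ 2.27875717e-01,  9.73690062e-01, -5.38115471e-04, -1.76644646e-04]), 'wrist_force': array([ 0.2644806 , -0.47703102,  0.10375304]), 'wrist_torque': array([-0.04129347,  0.03387562, -0.02331531]), 'finger_gap': 0.9996948843904361}
scene 461.8698864821233 [array([ 0.112, -0.749,  0.552])]
top 371.55111064632746 [array([ 0.381, -0.184,  0.916])]
wrist 327.17888190044 [array([0.169, 0.53 , 0.373])]
scene red_hinge [(array([296.4, 251. ]), 0.78)]
scene red_lip [(array([313.6, 266.4]), 0.65)]
scene red_box [(array([297.9, 285.5]), 0.9), (array([247.2, 196.7]), 0.74)]
scene yellow_box [(array([248.1, 195.3]), 0.8), (array([251.1, 242.4]), 0.55)]
scene red_toggle_tip []
scene loose_loupe []
scene pot [(array([191.9, 253.6]), 0.8), (array([308.1, 217.9]), 0.51)]
scene valve [(array([181.9, 228.3]), 0.54)]
top red_hinge [(array([312. , 193.5]), 0.91)]
top red_lip [(array([329.9, 195.4]), 0.72)]
top red_box [(array([313.4, 197.4]), 0.65)]
top yellow_box [(array([204.1, 165.7]), 0.59), (array([254.2, 200.2]), 0.58)]
top red_toggle_tip []
top loose_loupe [(array([257. , 144.8]), 0.58)]
top pot [(array([241.7, 241.3]), 0.65)]
top valve [(array([213.4, 234.7]), 0.49)]
```

View pics/scene0.png

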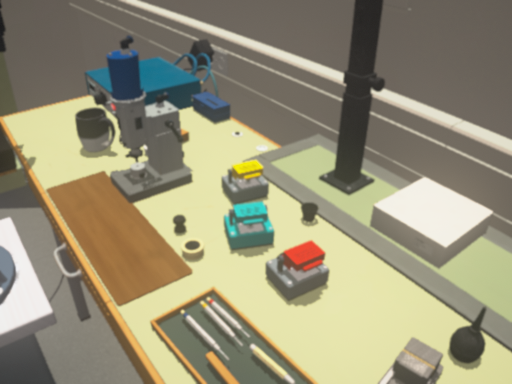

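View pics/top0.png

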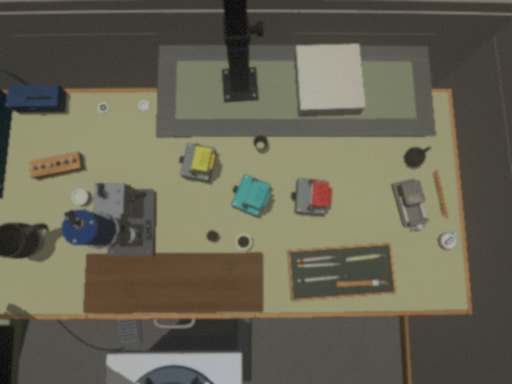

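```bash
python3 - <<'E'
from h import *
im=cv2.imread('pics/top0.png'); c=cv2.resize(im[120:260,180:380],None,fx=4,fy=4,interpolation=cv2.INTER_CUBIC); cv2.imwrite('pics/topcrop0.png',c)
for t,uv,z in [('hinge',(312,193.5),.06),('lip',(329.9,195.4),.06),('box',(313.4,197.4),0),('yb',(204.1,165.7),0),('yb2',(254.2,200.2),0),('loupe',(257,144.8),0),('pot',(241.7,241.3),0),('valve',(213.4,234.7),0)]:
    print(t,atz('top',uv,z).round(4))
for t,uv,z in [('hinge',(296.4,251.),.06),('lip',(313.6,266.4),.06),('box',(297.9,285.5),0),('yb',(248.,195.5),0),('pot',(191.9,253.6),0),('?',(308,218),0)]:
    print('s',t,atz('scene',uv,z).round(4))
E
```

```text
hinge [ 0.517  -0.3275  0.06  ]
lip [ 0.5122 -0.3694  0.06  ]
box [ 0.5166 -0.3407  0.    ]
yb [ 0.5993 -0.0668  0.    ]
yb2 [ 0.5105 -0.1926  0.    ]
loupe [ 0.6533 -0.2008  0.    ]
pot [ 0.4091 -0.1612  0.    ]
valve [ 0.4257 -0.0918  0.    ]
s hinge [ 0.5167 -0.3222  0.06  ]
s lip [ 0.5143 -0.3669  0.06  ]
s box [ 0.5094 -0.3404  0.    ]
s yb [ 0.6019 -0.067   0.    ]
s pot [ 0.4054 -0.1647  0.    ]
s ? [ 0.6527 -0.2053  0.    ]
```

View pics/topcrop0.png

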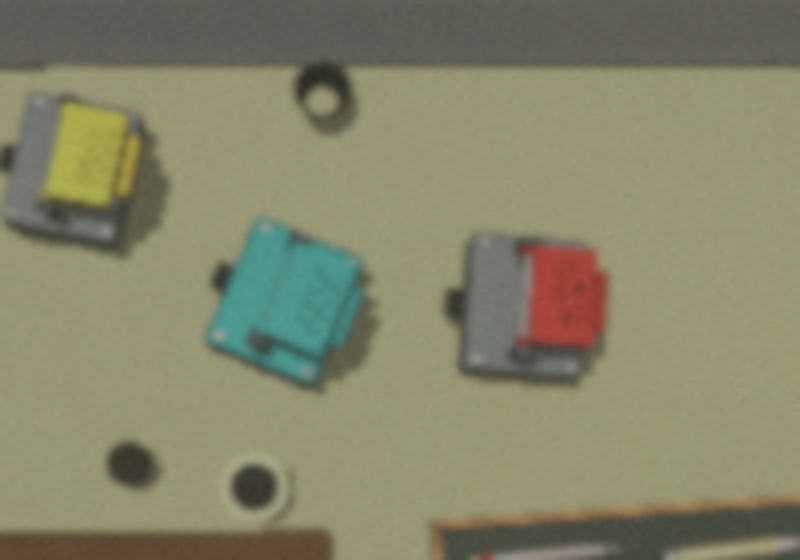

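```bash
python3 - <<'E'
from h import *
def tri(a,b):
    A=[];B=[]
    o1,d1=ray('top',a);o2,d2=ray('scene',b)
    M=np.stack([d1,-d2],1);s=np.linalg.lstsq(M,o2-o1,rcond=None)[0]
    p,q=o1+d1*s[0],o2+d2*s[1];return ((p+q)/2).round(3),np.linalg.norm(p-q).round(3)
print('scope knob',tri((75,222),(127,42)),'cap',tri((85,228),(125,56)))
print('pole base',tri((240,85),(345,183)), 'clamp',tri((255,30),(368,82)))
print('table corners',[atz('top',u,0).round(2) for u in [(10,92),(450,92),(468,312),(10,315)]], 'slab', atz('top',(360,110),0.05))
E
```

```text
scope knob (array([0.433, 0.095, 0.325]), np.float64(0.004)) cap (array([0.424, 0.09 , 0.301]), np.float64(0.002))
pole base (array([ 0.813, -0.156,  0.002]), np.float64(0.005)) clamp (array([ 0.804, -0.191,  0.255]), np.float64(0.011))
table corners [array([0.8 , 0.45, 0.  ]), array([ 0.8 , -0.72,  0.  ]), array([ 0.23, -0.71,  0.  ]), array([0.24, 0.39, 0.  ])] slab [ 0.72665988 -0.45515164  0.05      ]
```

View pics/wrist0.png

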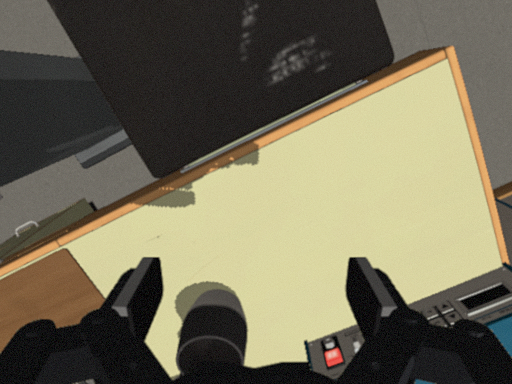

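Call:
play_rows --deltas "0.03 -0.066 0.5 0 0 0;0.03 -0.066 0.5 0 0 0;0.03 -0.066 0.5 0 0 0;0.03 -0.066 0.5 0 0 0;0.03 -0.066 0.5 0 0 0;0.03 -0.066 0.5 0 0 0;0.412 -0.446 0.5 0 0 -0.3;0.412 -0.446 0.5 0 0 -0.3;0.412 -0.446 0.5 0 0 -0.3;0.412 -0.446 0.5 0 0 -0.3;0.412 -0.446 0.5 0 0 -0.3;0.412 -0.446 0.5 0 0 -0.3;0.412 -0.446 0.5 0 0 -0.3;0.55 -0.986 0.5 0 0 -0.7;0.55 -0.986 0.5 0 0 -0.7;0.55 -0.986 0.5 0 0 -0.7;0.55 -0.986 0.5 0 0 -0.7;0.55 -0.986 0.5 0 0 -0.7;0.55 -0.986 0.5 0 0 -0.7;0.55 -0.986 0.5 0 0 -0.7" --gripper -1

```text
time: 2.62
tcp_pos: [0.5193, -0.0033, 0.4813]
eef_rot: [0.704, 0.71, -0.0, 0.0]
wrist_force: [0.8, 0.4, -0.4]
finger_gap: 0.0
```

Call:
play_rows --deltas "0 -0.9 -0.36 0 0 0;0 -0.9 -0.36 0 0 0;0 -0.9 -0.36 0 0 0;0 -0.9 -0.36 0 0 0;0 -0.9 -0.36 0 0 0;0 -0.9 -0.36 0 0 0;0 -0.9 -0.36 0 0 0;0 -0.9 -0.36 0 0 0;0 -0.9 -0.36 0 0 0;0 -0.9 -0.36 0 0 0;0 -0.9 -0.36 0 0 0;0 -0.9 -0.36 0 0 0;0 -0.9 -0.36 0 0 0"

```text
time: 3.7
tcp_pos: [0.5173, -0.4539, 0.2973]
eef_rot: [0.704, 0.71, -0.0, -0.002]
wrist_force: [-1.0, 1.1, -0.8]
finger_gap: -0.002
```

```bash
python3 - <<'E'
from h import *
import pickle
s=bot.get_state(); print(s['q'].round(3),s['tcp_pos'].round(4),s['eef_rot'].round(4),s['wrist_force'].round(2))
im=bot.grab_frame('wrist'); save(im,'wrist1.png'); pickle.dump(s,open('s1.pkl','wb'))
for t in ['red_hinge','red_lip','red_box','red_toggle_tip']:
    for x in bot.spot_point(t,'wrist'):
        z={'red_box':0,'red_toggle_tip':.057}.get(t,.06)
        print(t,np.round(x['point'],1),round(x['score'],2),atz('wrist',x['point'],z,s).round(4))
E
```

```text
[-7.880e-01  5.660e-01  1.159e+00 -1.000e-03  1.420e+00 -7.950e-01] [ 0.5173 -0.4539  0.2973] [ 7.043e-01  7.099e-01 -4.000e-04 -2.200e-03] [-1.    1.09 -0.77]
red_hinge [253.7  36.6] 0.63 [ 0.5166 -0.3254  0.06  ]
red_lip [252.1  81.6] 0.64 [ 0.5152 -0.3716  0.06  ]
red_box [252.3  58.4] 0.87 [ 0.5148 -0.3439  0.    ]
```

View pics/wrist1.png

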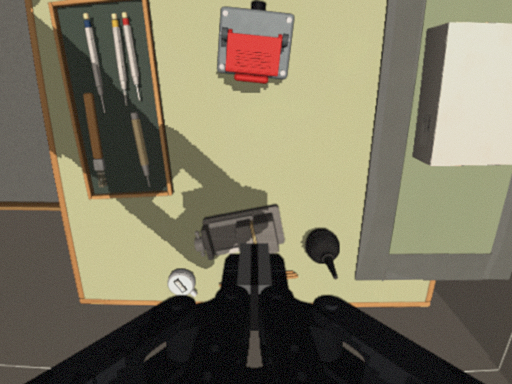

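```bash
python3 - <<'E'
from h import *
import pickle
s=pickle.load(open('s1.pkl','rb'))
im=cv2.imread('pics/wrist1.png'); c=cv2.resize(im[0:95,205:305],None,fx=6,fy=6,interpolation=cv2.INTER_CUBIC); cv2.imwrite('pics/w1c.png',c)
im=cv2.imread('pics/scene0.png'); c=cv2.resize(im[290:384,370:512],None,fx=5,fy=5,interpolation=cv2.INTER_CUBIC); cv2.imwrite('pics/s1c.png',c)
for z in (0,.04): print(z,[atz('wrist',u,z,s).round(3) for u in [(203,208),(280,206),(284,247),(212,260)]])
E
```

```text
0 [array([ 0.445, -0.547,  0.   ]), array([ 0.556, -0.543,  0.   ]), array([ 0.564, -0.609,  0.   ]), array([ 0.455, -0.633,  0.   ])]
0.04 [array([ 0.451, -0.531,  0.04 ]), array([ 0.553, -0.527,  0.04 ]), array([ 0.56 , -0.587,  0.04 ]), array([ 0.461, -0.609,  0.04 ])]
```

View pics/w1c.png

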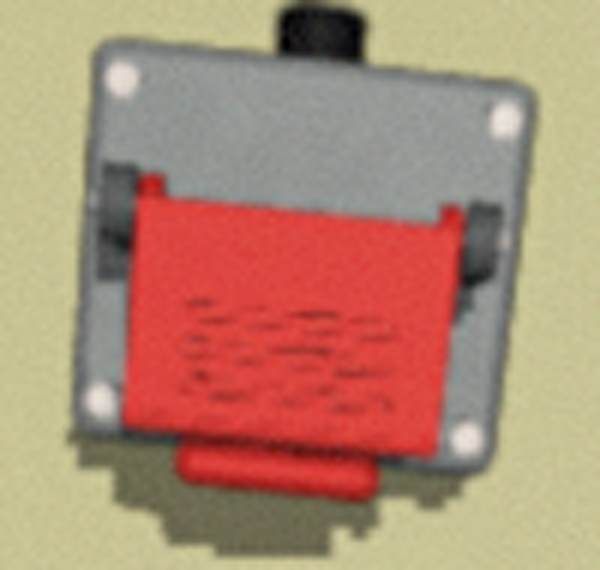

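View pics/s1c.png

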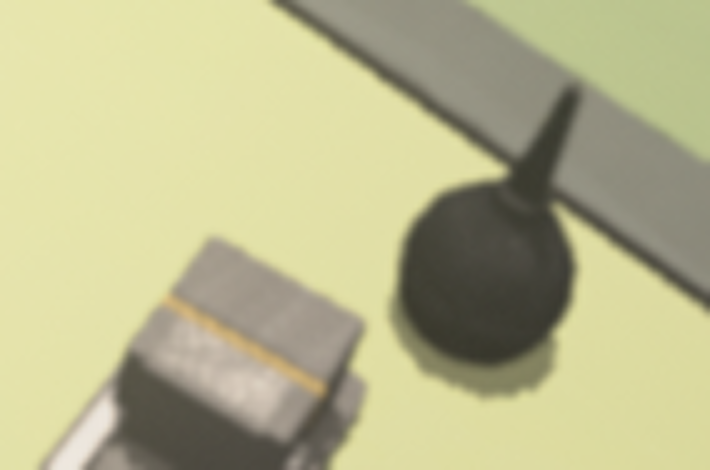

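```bash
cat > fit.py <<'E'
from h import *
import pickle
from scipy.optimize import least_squares
s=pickle.load(open('s1.pkl','rb'))
def W(p,P):
    c,si=np.cos(p[2]),np.sin(p[2]) # box x axis = +y rotated by p2
    X=np.array([-si,c,0]);Y=np.array([-c,-si,0])
    P=np.array(P,float); return np.array([p[0],p[1],0])+P[:,:1]*X+P[:,1:2]*Y+P[:,2:]*[0,0,1]
loc=np.array([[.052,.042,.036],[.052,-.042,.036],[-.020,-.042,.036],[-.020,.042,.036],[.004,.028,.076],[-.018,.028,.076],[-.018,-.028,.076]])
E
python3 - <<'E'
from fit import *
uv=np.array([[93,38],[541,84],[494,474],[74,438]])/6+[205,0]-.4
L=loc[:4]
f=lambda p:(proj('wrist',W(p,L),s)-uv).ravel()
r=least_squares(f,[.515,-.345,0]); print(r.x.round(4),np.abs(r.fun).round(2))
p=r.x
im=cv2.imread('pics/wrist1.png'); c=cv2.resize(im[0:95,205:305],None,fx=6,fy=6,interpolation=cv2.INTER_CUBIC)
lip=[[-.027,.018,.06],[-.027,-.018,.06]]; g=[[-.018,.028,.076],[-.018,-.028,.076],[.02,.028,.076],[.02,-.028,.076],[.02,0,.06]]
for P,col in ((L,(255,0,0)),(lip,(0,255,0)),(g,(0,255,255))):
    for u in (proj('wrist',W(p,P),s)-[205,0]+.5)*6: cv2.circle(c,tuple(int(v) for v in u),4,col,-1)
cv2.imwrite('pics/w1f.png',c)
out=[]
for n,x0,y0 in (('top',280,160),('scene',255,225)):
    im=cv2.imread(f'pics/{n}0.png'); cc=cv2.resize(im[y0:y0+75,x0:x0+80],None,fx=5,fy=5,interpolation=cv2.INTER_CUBIC)
    for P,col in ((L,(255,0,0)),(lip,(0,255,0)),(g,(0,255,255))):
        for u in (proj(n,W(p,P))-[x0,y0]+.5)*5: cv2.circle(cc,tuple(int(v) for v in u),3,col,-1)
    out.append(cc)
cv2.imwrite('pics/ts.png',np.hstack(out))
im=cv2.imread('pics/top0.png'); cv2.imwrite('pics/t_v.png',cv2.resize(im[165:255,380:465],None,fx=6,fy=6,interpolation=cv2.INTER_CUBIC))
E
```

```text
[ 0.5164 -0.3457 -0.0804] [0.23 0.42 0.34 0.8  0.67 1.   0.78 0.39]
```

View pics/w1f.png

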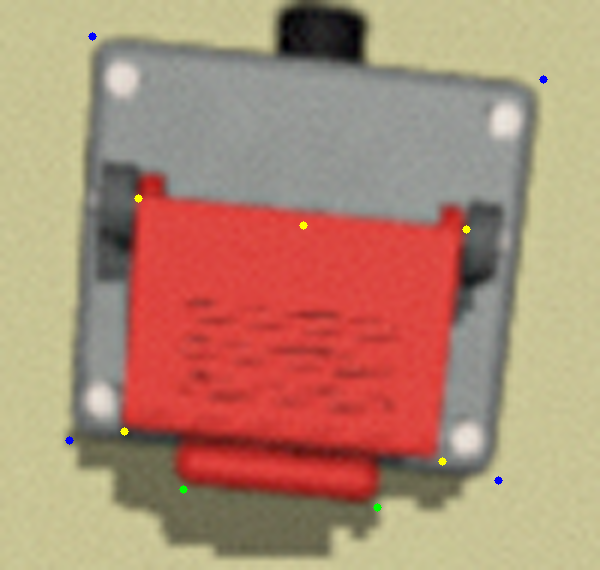

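View pics/ts.png

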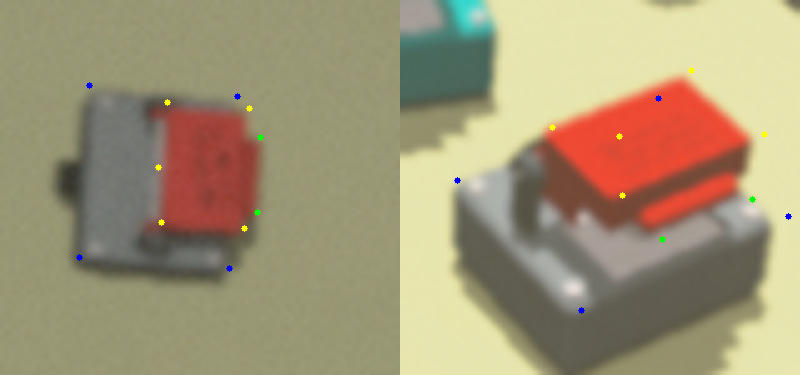

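View pics/t_v.png

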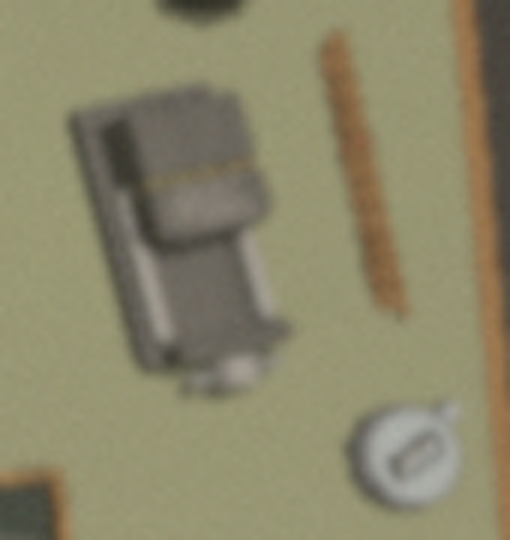

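```bash
python3 - <<'E'
from fit import *
def tri(a,b):
    o1,d1=ray('top',a);o2,d2=ray('scene',b)
    M=np.stack([d1,-d2],1);s=np.linalg.lstsq(M,o2-o1,rcond=None)[0]
    p,q=o1+d1*s[0],o2+d2*s[1];return ((p+q)/2).round(3),np.linalg.norm(p-q).round(3)
T=lambda u:(u[0]/6+380-.5,u[1]/6+165-.5)
S=lambda u:(u[0]/5+370-.5,u[1]/5+290-.5)
print(tri(T((128,115)),S((210,238))),tri(T((240,92)),S((362,322))),tri(T((145,185)),S((165,297))),tri(T((255,160)),S((325,390))))
m=bot.camera_model('wrist');print(np.round(m['mount'],3))
E
```

```text
(array([ 0.541, -0.546,  0.043]), np.float64(0.003)) (array([ 0.55 , -0.591,  0.045]), np.float64(0.003)) (array([ 0.513, -0.551,  0.044]), np.float64(0.001)) (array([ 0.524, -0.597,  0.043]), np.float64(0.0))
[[ 0.    -0.944 -0.329  0.085]
 [ 1.    -0.     0.001  0.001]
 [-0.001 -0.329  0.944 -0.142]
 [ 0.     0.     0.     1.   ]]
```

```bash
cat > go.py <<'E'
from fit import *
from scipy.spatial.transform import Rotation as Ro
O=np.array([.5160,-.3447,-.078])
def target(bx,bz,tilt_from_down_deg,by=0,o=O):
    pos=W(o,[[bx/1e3,by/1e3,bz/1e3]])[0]
    yaw=o[2]; X=np.array([-np.sin(yaw),np.cos(yaw),0]); k=np.cross([0,0,-1],X)
    down=np.stack([X,np.cross([0,0,-1],X),[0,0,-1]],1)
    return pos,Ro.from_rotvec(k*np.radians(tilt_from_down_deg))*Ro.from_matrix(down)
def delta(pos,R,cpos,cR):
    d=np.r_[(pos-cpos)/.5,(R*cR.inv()).as_rotvec()/(np.pi/2)]; return d.round(4)
def st():
    s=bot.get_state(); return s,np.array(s['tcp_pos']),Ro.from_quat(s['eef_rot'])
def box(p,o=O):
    X=np.array([-np.sin(o[2]),np.cos(o[2]),0]);Y=np.array([-np.cos(o[2]),-np.sin(o[2]),0]);q=np.array(p)-[o[0],o[1],0]
    return (np.array([q@X,q@Y,q[2]])*1e3).round(1)
E
python3 - <<'E'
from go import *
s,p,R=st(); print(s['time'],p.round(4),R.as_quat().round(4),s['q'].round(3),s['wrist_force'].round(2),box(p))
for t in (0,30,60): print(t,delta(*target(-55,130,t),p,R))
E
```

```text
3.95 [ 0.5195 -0.4493  0.3022] [7.027e-01 7.115e-01 1.000e-04 5.000e-04] [-0.781  0.558  1.161  0.     1.421 -0.793] [0.25 1.5  0.72] [-104.   -11.6  302.2]
0 [-0.0155  0.0995 -0.3444  0.0005  0.0005 -0.0575]
30 [-0.0155  0.0995 -0.3444  0.3337 -0.0104 -0.0561]
60 [-0.0155  0.0995 -0.3444  0.667  -0.0214 -0.0519]
```

Call:
play_rows --deltas "-0.016 0.05 -0.1 0.1 -0.003 -0.05;-0.016 0.1 -0.15 0.2 -0.006 -0.056;-0.016 0.1 -0.2 0.3 -0.01 -0.056;-0.016 0.1 -0.2 0.4 -0.013 -0.055;-0.016 0.1 -0.2 0.5 -0.016 -0.054;-0.016 0.1 -0.2 0.6 -0.019 -0.053;-0.016 0.1 -0.2 0.667 -0.021 -0.052;-0.016 0.1 -0.2 0.667 -0.021 -0.052;-0.016 0.1 -0.2 0.667 -0.021 -0.052;-0.016 0.1 -0.2 0.667 -0.021 -0.052;-0.016 0.1 -0.2 0.667 -0.021 -0.052;-0.016 0.1 -0.2 0.667 -0.021 -0.052;-0.016 0.1 -0.2 0.667 -0.021 -0.052"

```text
time: 5.03
tcp_pos: [0.5117, -0.3997, 0.2029]
eef_rot: [0.636, 0.589, 0.366, -0.339]
wrist_force: [-0.5, -0.7, 0.4]
finger_gap: -0.003
```

```bash
python3 - <<'E'
from go import *
s,p,R=st(); print(s['time'],p.round(4),R.as_matrix().round(3),s['q'].round(3),s['wrist_force'].round(2),box(p))
im=bot.grab_frame('wrist');save(im,'w2.png');pickle.dump(s,open('s2.pkl','wb'))
save(bot.grab_frame('scene'),'sc2.png')
s,p,R=st();print(p.round(4),box(p))
print(delta(*target(-55,130,60),p,R))
E
```

```text
5.0333 [ 0.5117 -0.3997  0.2029] [[ 0.038  0.997  0.066]
 [ 0.501 -0.076  0.862]
 [ 0.865 -0.    -0.503]] [-0.962  0.977  0.961  0.657  2.031 -0.851] [-0.48 -0.73  0.39] [-55.1   0.  202.9]
[ 0.5115 -0.3998  0.2026] [-5.530e+01  2.000e-01  2.026e+02]
[ 0.0005  0.0005 -0.1452  0.0012 -0.0004 -0.0008]
```

View pics/w2.png

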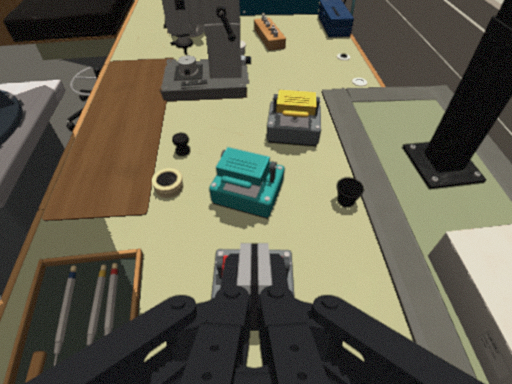

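View pics/sc2.png

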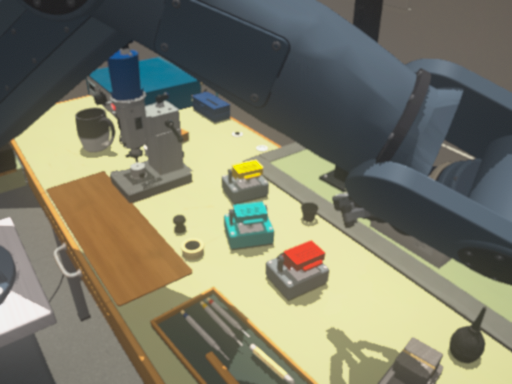

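```bash
cat > fk.py <<'E'
from go import *
def rz(a):return Ro.from_euler('z',a)
def ry(a):return Ro.from_euler('y',a)
def fk(q,P):
    A,D1,L2,e,L3,L6,lat=P
    R=rz(q[0]); p=R.apply([A,lat,D1]); R=R*ry(q[1]); p=p+R.apply([0,0,L2]); R=R*ry(q[2]); p=p+R.apply([e,0,L3])
    R=R*rz(q[3])*ry(q[4]); wc=p.copy(); p=p+R.apply([0,0,L6]); R=R*rz(q[5]); return p,R,wc
E
python3 - <<'E'
from fk import *
D=[([1.02643791,.35121905,1.65242642,0,1.13907991,-.0845688],[.24385932,.49261969,.23076694],[.227875717,.973690062,-.000538,-.000177]),
([-.781,.558,1.161,0,1.421,-.793],[.5195,-.4493,.3022],[.7027,.7115,.0001,.0005])]
for n in('s1.pkl','s2.pkl'):
    s=pickle.load(open(n,'rb'));D.append((s['q'],s['tcp_pos'],s['eef_rot']))
f=lambda P:np.concatenate([np.r_[fk(q,P)[0]-p] for q,p,r in D]+[0.001*(np.array(P)-[0,.3,.4,0,.4,.3,.046])])
r=least_squares(f,[0,.3,.4,0,.4,.3,.046]);print(r.x.round(4),r.fun.round(4))
for q,p,ro in D: 
    g=fk(q,r.x); print((Ro.from_quat(ro)*g[1].inv()).as_rotvec().round(3),(g[1].inv()*Ro.from_quat(ro)).as_rotvec().round(3),g[2].round(3))
E
```

```text
[2.000e-04 2.584e-01 4.872e-01 4.050e-02 4.375e-01 2.648e-01 4.650e-02] [-0.      0.      0.      0.     -0.0001  0.     -0.      0.0001 -0.
 -0.      0.     -0.      0.     -0.      0.0001  0.      0.     -0.
  0.    ]
[-1.000e-03 -2.000e-03 -1.571e+00] [-0.     0.     1.571] [0.244 0.493 0.496]
[ 2.00e-03 -1.00e-03 -1.57e+00] [-0.00e+00  1.00e-03  1.57e+00] [ 0.519 -0.449  0.567]
[-0.006  0.004 -1.571] [-0.    -0.     1.571] [ 0.518 -0.454  0.562]
[ 0.104  1.354 -0.789] [0.    0.    1.571] [ 0.494 -0.628  0.336]
```

Call:
play_rows --deltas "0 0 -0.08 0 0 0;0 0 -0.16 0 0 0;0 0 -0.24 0 0 0;0 0 -0.3 0 0 0;0 0 -0.3 0 0 0;0 0 -0.3 0 0 0;0 0 -0.3 0 0 0;0 0 -0.3 0 0 0"

```text
time: 5.8
tcp_pos: [0.5119, -0.4011, 0.0543]
eef_rot: [0.636, 0.589, 0.366, -0.338]
wrist_force: [-0.3, -0.5, -0.2]
finger_gap: -0.002
```

```bash
python3 - <<'E'
from go import *
s,p,R=st(); print(s['time'],p.round(4),s['q'].round(3),s['wrist_force'].round(2),s['wrist_torque'].round(3),box(p))
im=bot.grab_frame('wrist');save(im,'w3.png');pickle.dump(s,open('s3.pkl','wb'))
save(bot.grab_frame('scene'),'sc3.png');save(bot.grab_frame('top'),'t3.png')
for n in('scene','top','wrist'):
  for t in ('red_lip','red_hinge'):
    for x in bot.spot_point(t,n): print(n,t,np.round(x['point'],1),round(x['score'],2),box(atz(n,x['point'],.06,s)))
E
python3 -c "
import cv2
a=cv2.imread('pics/w3.png')[150:384,130:380];cv2.imwrite('pics/w3c.png',cv2.resize(a,None,fx=2.5,fy=2.5,interpolation=cv2.INTER_CUBIC))
a=cv2.imread('pics/sc3.png')[200:350,230:430];cv2.imwrite('pics/sc3c.png',cv2.resize(a,None,fx=4,fy=4,interpolation=cv2.INTER_CUBIC))
a=cv2.imread('pics/t3.png')[140:260,270:430];cv2.imwrite('pics/t3c.png',cv2.resize(a,None,fx=5,fy=5,interpolation=cv2.INTER_CUBIC))"
```

```text
5.8 [ 0.5119 -0.4011  0.0543] [-0.964  1.164  0.96   0.613  1.882 -0.971] [-0.28 -0.48 -0.18] [-0.445  0.046  0.023] [-56.5  -0.3  54.3]
scene red_lip [315.6 266.2] 0.57 [-23.5  -3.   60. ]
scene red_hinge [294.4 251.2] 0.63 [23.8  4.2 60. ]
top red_lip [313.1 195.6] 0.68 [14.5  5.2 60. ]
top red_hinge [312.9 193.8] 0.71 [15.1  1.  60. ]
wrist red_lip [250.7 207. ] 0.96 [-28.8   0.2  60. ]
wrist red_lip [250.6 226. ] 0.31 [-41.2   0.2  60. ]
wrist red_hinge [250.1 147.7] 0.77 [18.7  1.  60. ]
```

View pics/w3c.png

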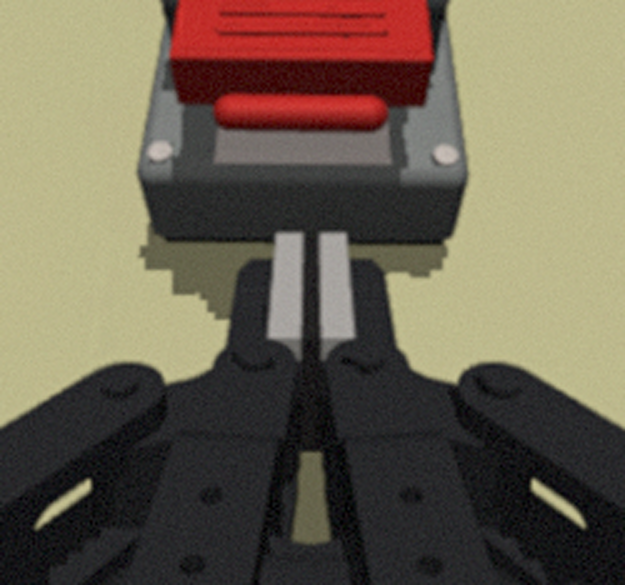

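View pics/sc3c.png

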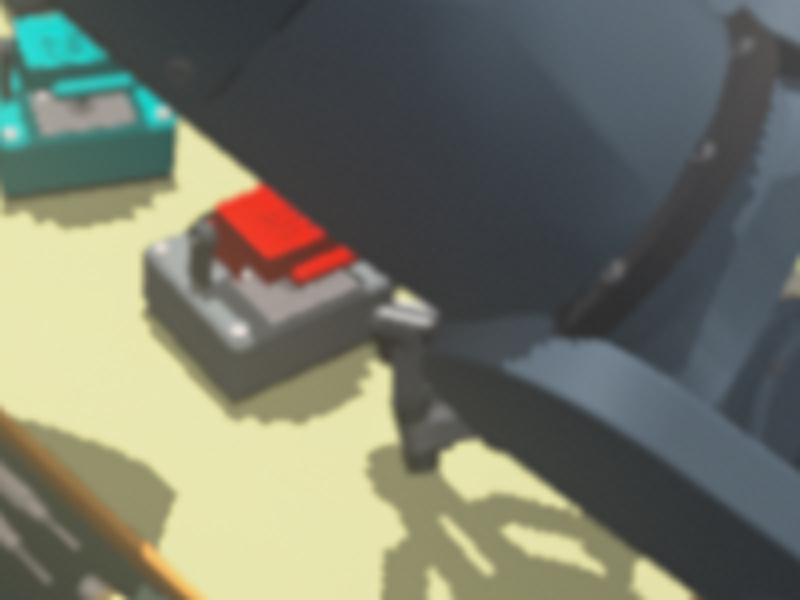

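View pics/t3c.png

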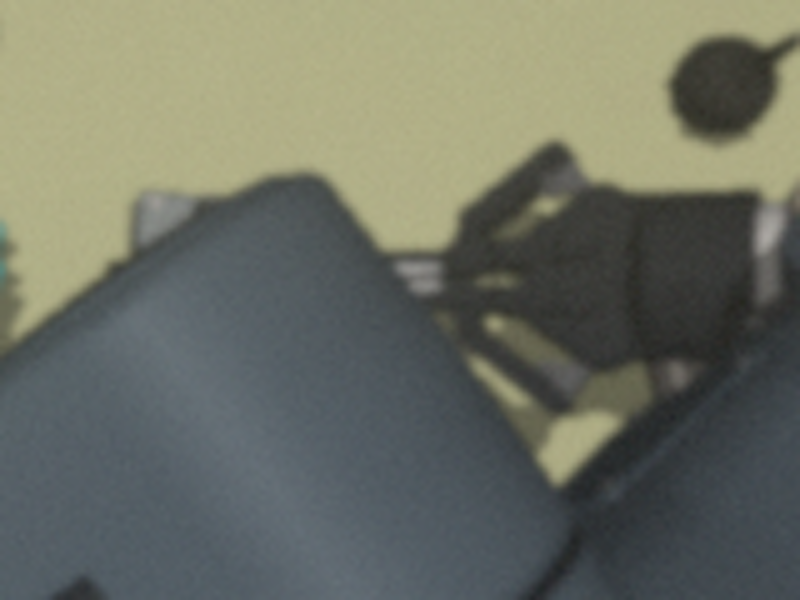

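```bash
sed -i 's/^O=.*/O=np.array([.5160,-.3459,-.078])/' go.py; python3 - <<'E'
from go import *
s,p,R=st(); print(s['time'],p.round(4),s['wrist_force'].round(2),box(p))
for a in [(-50,42),(-27,42)]: print(a,delta(*target(a[0],a[1],60),p,R))
for a in [(1,0),(0,1)]: print(a, (delta(*target(10*a[0],10*a[1],60),p,R)-delta(*target(0,0,60),p,R)))
E
```

```text
6.25 [ 0.511  -0.4001  0.0514] [-0.39 -0.24  0.24] [-54.5   0.7  51.4]
(-50, 42) [ 0.0021  0.0088 -0.0188 -0.0005 -0.0011 -0.0003]
(-27, 42) [ 0.0057  0.0546 -0.0188 -0.0005 -0.0011 -0.0003]
(1, 0) [0.0016 0.0199 0.     0.     0.     0.    ]
(0, 1) [0.   0.   0.02 0.   0.   0.  ]
```

Call:
play_rows --deltas "0.001 0.004 -0.01 0 0 0;0.002 0.009 -0.019 0 0 0;0.002 0.009 -0.019 0 0 0;0.003 0.02 -0.019 0 0 0;0.004 0.03 -0.019 0 0 0;0.005 0.042 -0.019 0 0 0;0.006 0.055 -0.019 0 0 0;0.006 0.055 -0.019 0 0 0;0.006 0.055 -0.019 0 0 0;0.006 0.055 -0.019 0 0 0"

```text
time: 7.08
tcp_pos: [0.5141, -0.3727, 0.042]
eef_rot: [0.636, 0.588, 0.367, -0.34]
wrist_force: [-0.6, -0.5, 0.7]
finger_gap: 0.001
```

```bash
python3 - <<'E'
from go import *
s,p,R=st(); print(s['time'],p.round(4),s['wrist_force'].round(2),s['wrist_torque'].round(3),box(p))
im=bot.grab_frame('wrist');save(im,'w4.png');pickle.dump(s,open('s4.pkl','wb'))
save(bot.grab_frame('scene'),'sc4.png')
for n in('wrist',):
  for t in ('red_lip','red_hinge'):
    for x in bot.spot_point(t,n): print(n,t,np.round(x['point'],1),round(x['score'],2),box(atz(n,x['point'],.06,s)))
s,p,R=st();print(box(p))
E
python3 -c "
import cv2
a=cv2.imread('pics/w4.png')[120:354,130:380];b=cv2.imread('pics/sc4.png')[200:340,230:380];cv2.imwrite('pics/w4c.png',cv2.resize(a,None,fx=2.5,fy=2.5,interpolation=cv2.INTER_CUBIC));cv2.imwrite('pics/sc4c.png',cv2.resize(b,None,fx=4,fy=4,interpolation=cv2.INTER_CUBIC))"
```

```text
7.0833 [ 0.5141 -0.3727  0.042 ] [-0.62 -0.47  0.74] [-0.466  0.022  0.035] [-26.9  -0.2  42. ]
wrist red_lip [249.2 238.4] 0.86 [-26.9   0.7  60. ]
wrist red_lip [310.9   9.4] 0.64 [247.8 -59.5  60. ]
wrist red_hinge [249.  164.9] 0.89 [20.6  1.3 60. ]
wrist red_hinge [385.4 113.2] 0.72 [ 69.  -87.3  60. ]
[-27.   -0.1  41.8]
```

View pics/w4c.png

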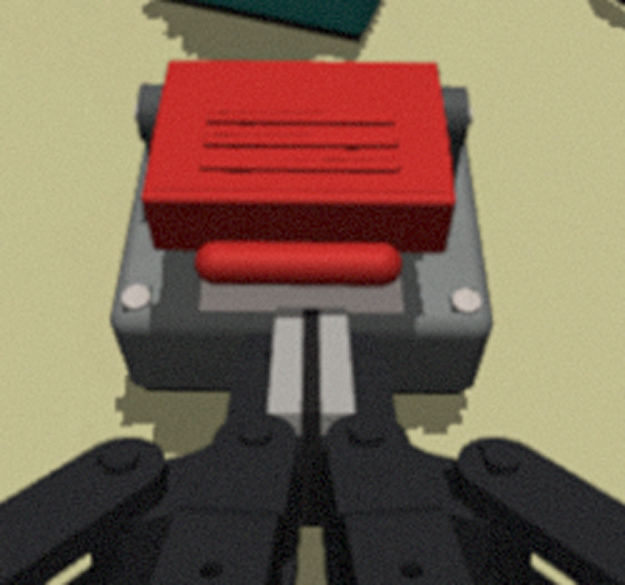

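View pics/sc4c.png

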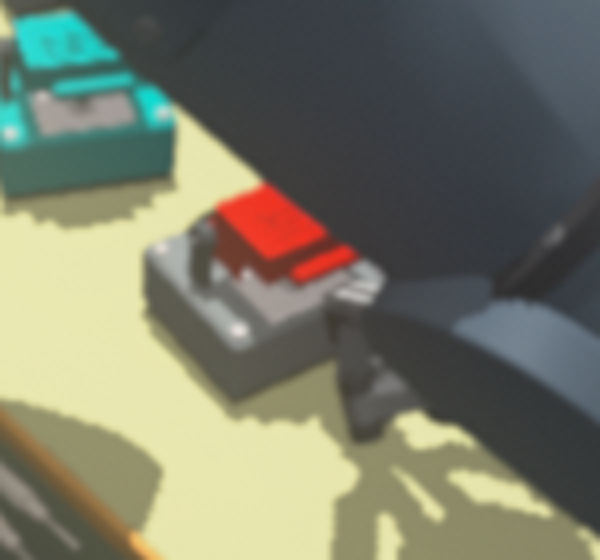

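```bash
python3 - <<'E'
from go import *
s=pickle.load(open('s4.pkl','rb'))
P=W(O,np.array([[-27,0,60],[-27,18,60],[-27,0,68],[-18,28,76],[20,28,76],[-20,42,36],[-27+5.5,0,42+9.5],[-27,0,42],[-27-5.5,0,42-9.5],[-27+2.5,0,42+4.3]])/1e3)
print(((proj('wrist',P,s)-[130,120]+.5)*2.5).round(0))
E
```

```text
[[303. 298.]
 [204. 297.]
 [303. 272.]
 [142. 203.]
 [167.  60.]
 [105. 331.]
 [304. 297.]
 [304. 347.]
 [304. 394.]
 [304. 325.]]
```

Call:
play_rows --deltas "0.0003 0.004 0 0 0 0;0.0006 0.008 0 0 0 0;0.0006 0.008 0.004 0 0 0;0.0006 0.008 0.008 0 0 0;0.0006 0.008 0.012 0 0 0;0.0006 0.008 0.016 0 0 0;0.0006 0.008 0.02 0 0 0;0.0006 0.008 0.024 0 0 0;0.0006 0.008 0.028 0 0 0;0.0006 0.008 0.032 0 0 0;0.0006 0.008 0.036 0 0 0;0.0006 0.008 0.036 0 0 0;0.0006 0.008 0.036 0 0 0"

```text
time: 8.37
tcp_pos: [0.5143, -0.3687, 0.0599]
eef_rot: [0.636, 0.588, 0.367, -0.34]
wrist_force: [1.0, 0.2, 0.3]
finger_gap: -0.002
```

```bash
cat > look.py <<'E'
from go import *
import sys
k=sys.argv[1]
s,p,R=st(); print(s['time'],s['wrist_force'].round(2),s['wrist_torque'].round(3),box(p))
im=bot.grab_frame('wrist');im2=bot.grab_frame('scene');pickle.dump(s,open(f's{k}.pkl','wb'));save(im,f'w{k}.png')
a=cv2.resize(im[90:334,120:390],(405*1,366),interpolation=cv2.INTER_CUBIC);b=cv2.resize(im2[225:315,255:353],(392,360),interpolation=cv2.INTER_CUBIC)
c=np.zeros((366,800,3),np.uint8);c[:,:405]=a;c[:360,408:]=b;save(c,f'v{k}.png')
E
python3 look.py 5
```

```text
8.3667 [1.   0.18 0.29] [-0.439  0.067 -0.013] [-22.8  -0.1  59.9]
```

View pics/v5.png

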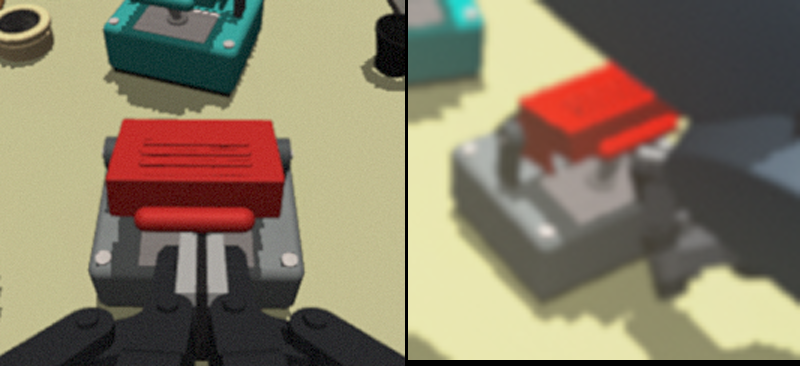

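Call:
play_rows --deltas "0.0005 0.0065 -0.0015 0 0 0;0.001 0.013 -0.003 0 0 0;0.0015 0.019 -0.0045 0 0 0;0.002 0.0255 -0.006 0 0 0;0.0023 0.029 -0.007 0 0 0;0.0026 0.032 -0.008 0 0 0;0.0028 0.035 -0.009 0 0 0;0.003 0.038 -0.01 0 0 0;0.0033 0.0415 -0.011 0 0 0;0.0036 0.045 -0.012 0 0 0;0.0036 0.045 -0.012 0 0 0;0.0036 0.045 -0.012 0 0 0"

```text
time: 9.47
tcp_pos: [0.5163, -0.3463, 0.0543]
eef_rot: [0.636, 0.588, 0.367, -0.34]
wrist_force: [-0.2, -1.8, 2.7]
finger_gap: -0.005
```

```bash
python3 look.py 6
```

```text
9.4667 [-0.18 -1.83  2.69] [-0.145 -0.053 -0.091] [-0.3 -0.3 54.3]
```

View pics/v6.png

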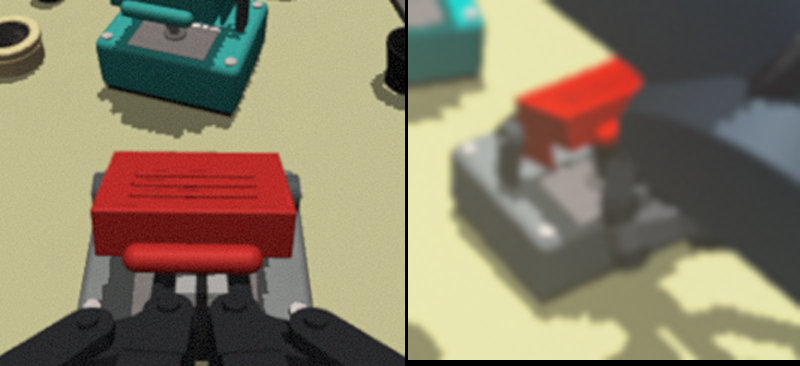

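Call:
play_rows --deltas "0.0001 0.002 -0.0002 0 0 0;0.0003 0.004 -0.0005 0 0 0;0.0003 0.005 -0.0005 0 0 0;0.0003 0.005 -0.0005 0 0 0;0.0003 0.005 -0.0005 0 0 0"

```text
time: 9.98
tcp_pos: [0.5162, -0.3435, 0.0533]
eef_rot: [0.636, 0.588, 0.367, -0.341]
wrist_force: [0.6, -1.3, 1.2]
finger_gap: -0.003
```

```bash
python3 look.py 7
```

```text
9.9833 [ 0.63 -1.32  1.24] [-0.263  0.002 -0.107] [ 2.5 -0.1 53.3]
```

Call:
play_rows --deltas "0.0001 0.0015 0 0 0 0;0.0002 0.003 0 0 0 0;0.0002 0.003 0 0 0 0;0.0002 0.003 0 0 0 0"

```text
time: 10.42
tcp_pos: [0.5164, -0.3425, 0.0534]
eef_rot: [0.636, 0.588, 0.366, -0.34]
wrist_force: [1.5, -4.8, -0.5]
finger_gap: 0.0
```

```bash
python3 look.py 8
```

```text
10.4167 [ 1.54 -4.78 -0.49] [-0.833  0.049 -0.14 ] [ 3.4 -0.1 53.4]
```

View pics/v8.png

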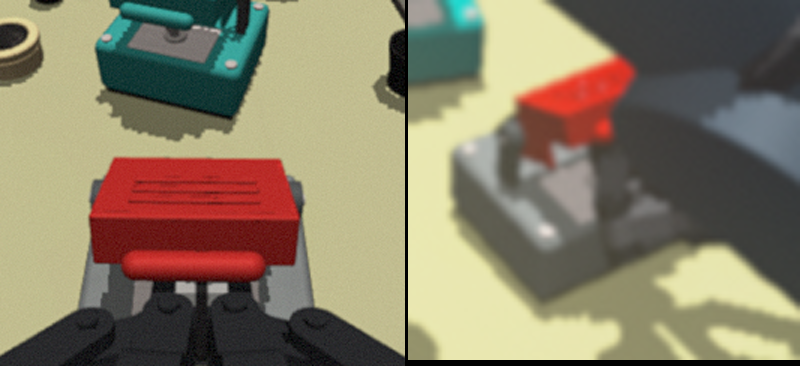

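Call:
play_rows --deltas "0.0001 0.002 0 0 0 0;0.0002 0.003 0 0 0 0;0.0002 0.003 0 0 0 0;0.0002 0.003 0 0 0 0"

```text
time: 10.85
tcp_pos: [0.5164, -0.3422, 0.0534]
eef_rot: [0.637, 0.588, 0.366, -0.339]
wrist_force: [-0.1, -13.3, -0.4]
finger_gap: 0.001
```

```bash
python3 look.py 9
```

```text
10.85 [ -0.12 -13.28  -0.37] [-1.581  0.101 -0.032] [ 3.8 -0.1 53.4]
```

Call:
play_rows --deltas "-0.0004 -0.005 0 0 0 0;-0.0013 -0.016 0.003 0 0 0;-0.0025 -0.032 0.007 0 0 0;-0.0035 -0.045 0.009 0 0 0;-0.0044 -0.056 0.009 0 0 0;-0.0044 -0.056 0.009 0 0 0"

```text
time: 11.45
tcp_pos: [0.5141, -0.3698, 0.058]
eef_rot: [0.636, 0.588, 0.367, -0.34]
wrist_force: [-0.6, -0.5, -0.4]
finger_gap: 0.001
```

```bash
python3 look.py 10
```

```text
11.45 [-0.55 -0.46 -0.38] [-0.473  0.023 -0.008] [-24.   0.  58.]
```

View pics/v10.png

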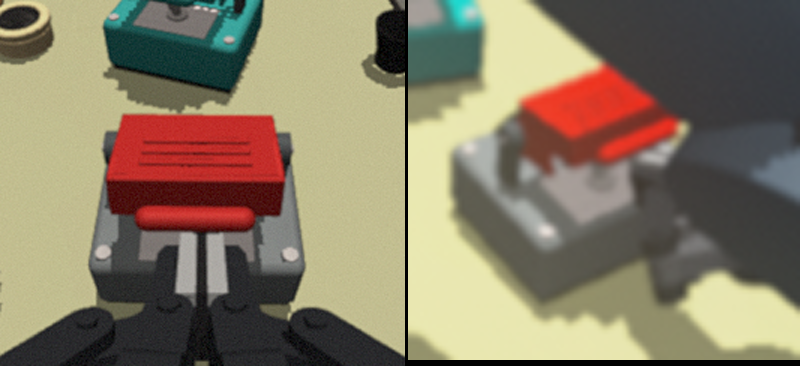

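```bash
python3 -c "
import cv2,numpy as np
a=[cv2.resize(cv2.imread(f'pics/v{k}.png')[110:220,530:670],None,fx=2.8,fy=2.8,interpolation=cv2.INTER_CUBIC) for k in (5,10)]
cv2.imwrite('pics/cmp.png',np.hstack(a))"; python3 - <<'E'
from go import *
# expected toggle tip/base in scene crop cmp coords
for n,x in(('off',-8),('on',8)):
    u=proj('scene',W(O,np.array([[0,0,37],[x*.7,0,51],[x,0,57]])/1e3))
    v=(u-[255,225]+.5)*4+[408,0]; print(n,((v-[530,110])*2.8).round(0))
E
```

```text
off [[219. 196.]
 [250. 146.]
 [263. 124.]]
on [[219. 196.]
 [203. 102.]
 [196.  62.]]
```

View pics/cmp.png

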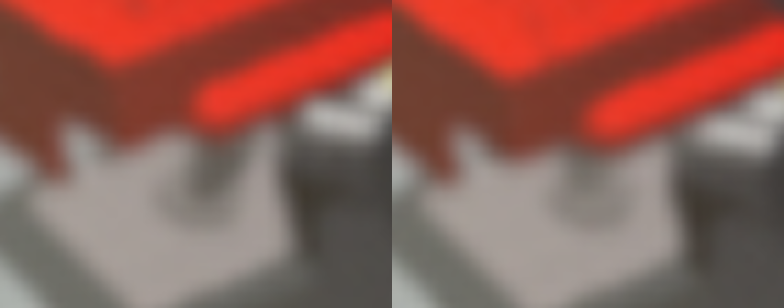

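Call:
play_rows --deltas "0 0 -0.006 0 0 0;0 0 -0.012 0 0 0;0 0 -0.018 0 0 0;0 0 -0.024 0 0 0;0 0 -0.032 0 0 0;0 0 -0.032 0 0 0;-0.001 -0.012 -0.032 0 0 0;-0.002 -0.03 -0.032 0 0 0;-0.004 -0.05 -0.032 0 0 0;-0.0055 -0.07 -0.032 0 0 0;-0.0055 -0.07 -0.032 0 0 0;-0.0065 -0.08 0.02 0 0 0;-0.007 -0.09 0.08 0 0 0;-0.007 -0.09 0.15 0 0 0;-0.007 -0.09 0.2 0 0 0;-0.007 -0.09 0.2 0 0 0;-0.007 -0.09 0.2 0 0 0"

```text
time: 12.97
tcp_pos: [0.5111, -0.4138, 0.1596]
eef_rot: [0.636, 0.589, 0.366, -0.339]
wrist_force: [0.1, 0.3, -0.6]
finger_gap: -0.002
```

```bash
python3 look.py 11; python3 - <<'E'
from go import *
im=bot.grab_frame('scene'); save(cv2.resize(im[180:320,210:370],None,fx=4,fy=4,interpolation=cv2.INTER_CUBIC),'f11.png')
s=bot.get_state();print(s['time'],s['joint_velocities'].round(3))
E
```

```text
12.9667 [ 0.08  0.28 -0.59] [-0.448  0.022  0.007] [-68.1  -0.4 159.6]
13.1167 [-0.001  0.008 -0.003  0.001  0.002  0.   ]
```

View pics/v11.png

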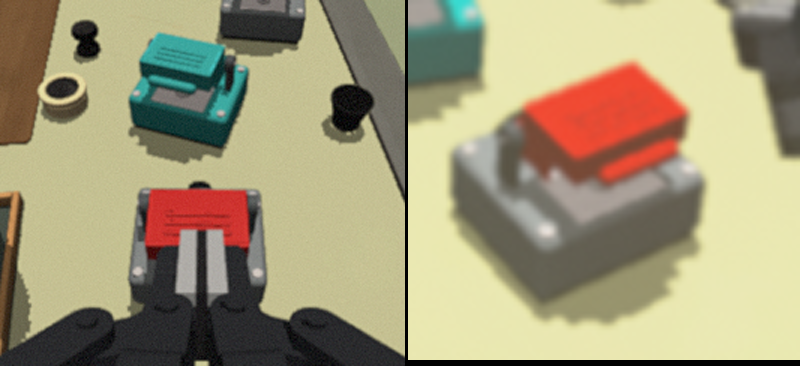

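View pics/f11.png

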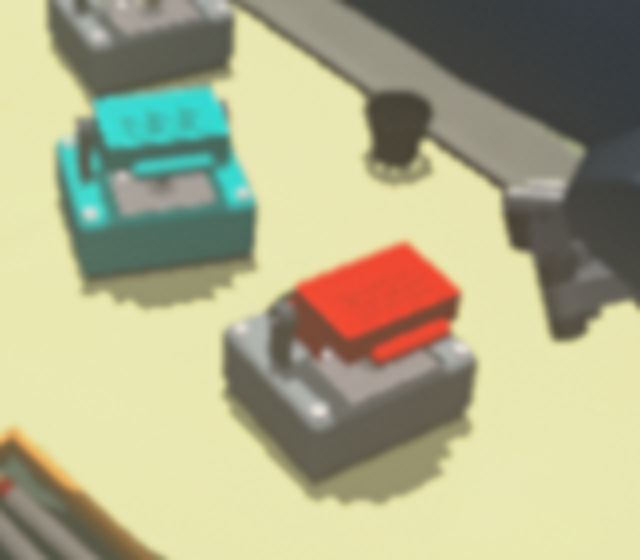

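```bash
python3 -c "
from plant import bot
print(bot.hand_in())"
```

```text
the job is handed in; nothing more can be done
None
```

I lifted the red guard by its lip with the shut fingertips and pushed the toggle over to the hinge side with the guard riding on the finger. I then drew the finger out, let the guard drop shut and handed the job in at about 13 s.

- **Push:** The force stayed around 1–3 N while the toggle moved. It then climbed to about 13 N over the last 0.4 mm, which I took as the toggle's end stop. That stop came about 1.5 mm further on than I had calculated, which is within the camera error.
- **Toggle position:** A before-and-after close-up with the guard still up shows the toggle leaning towards the lip first and towards the hinge afterwards. Its tip was hidden under the guard, so I judged "fully over" from the force at the stop and the lean, not from seeing the end.
- **Final state:** The last pictures show the red guard shut and the finger about 10 cm clear of it. The arm was still and the wrist force was within its noise. The turquoise box and the loose things I could see had not moved. I never moved the arm near the yellow box, though only part of it shows in those pictures.
- **Disagreement:** The scene camera placed the red box about 4 mm from where the wrist camera did. I used the wrist camera's position, and the contacts agreed with it to within about 1.5 mm.

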